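# Fit the locking pin in a coffee-machine lever group

### The arm

A 6-joint arm with a two-finger parallel gripper is mounted at the origin on the work surface. World frame = base frame: x ahead of the robot, y to its left, z up, the work surface at z = 0. Lengths are in mm, angles in rad, forces in N, time in s.
With the tool pointing down it reaches from about 275 to 725 mm from the base axis. Payload 5.6 kg.
Tool frame: the origin (TCP) lies at the centre of the arm's flange, where the gripper is bolted on; the fingertips stand 173 mm ahead of it and the grasp point (between the pads) lies 155 mm ahead of it; z points along the fingers, y is the line along which they close (so a half turn about z gives the same grasp; the last joint's range is limited). The gripper opens to 85 mm and grips with 20 to 120 N. Pads are 22 mm wide; open, the fingers measure 114 mm over their backs; the gripper's body (76 mm by 85 mm) begins 54 mm behind the grasp point. The pads swing forward as they close: fully open they stand 13 mm farther back than shut.
Start: joints at [1.405, 0.255, 0.108, 0, -1.424, -0.285], TCP at [239.6, 495.061, 404.683] pointing down, gripper open.
Joint ranges: [-2.95, 2.95], [-1.21, 1.97], [-1.09, 1.5], [-2.87, 1.71], [-2.94, -0.07], [-3.05, 3.05]. Speed limits (rad/s): [2.57, 2.57, 3.14, 3.14, 3.14, 3.14].

### API

Orientations are given as a unit quaternion [w, x, y, z].
In Python, from cell import manip gives the robot as it stands. The module is installed in compiled form; this text tells all that it offers.
- The arm moves only by the tool arm_command, never from a script. Its argument "motion" is a list that holds one entry, the list of rows, each a list of 5 numbers: the shift along the world's x, y, z in m, then the turn about the world's z in degrees, then the opening, from 0 (shut) to 1 (fully open). A call has exactly 5 rows; each row is the pose to reach, as a shift and turn from the pose commanded when the call began; what a row does not reach only later rows make up. A row lasts 1/12 s, in which the tool goes at most 41.7 mm and 7.16 degrees, less where a joint would pass 70% of its speed; a pose out of reach is approached as far as the arm can. A call with a gripper value outside its range is refused whole. The fingers move at their own pace and stop on an object; "newtons" is the grip in N (left out, the last holds). Time passes only in rows, so rows that repeat a pose let the fingers close, or fill a call up. It gives the time, the measured TCP pose, the force, the opening and the grip force at its end, in the units of the state.
- manip.sense(): the state, without advancing time (a new reading comes with each control period).
- manip.snapshot(name): name is "side" or "top"; returns the picture (480x640x3 uint8, blue, green, red); there is no depth.
- manip.camera_model(name): a dict with "fx", "fy", "cx", "cy" (pixels), "world_to_cam" (4x4, takes a point from world to camera coordinates). Camera axes: x right, y down, z forward; pixel columns grow to the right and rows downward; lengths in mm; the calibration is good to about 2 mm. A picture is of the moment at which its call begins. camera_model takes no time and is no camera call.
- manip.hand_in(): hands the job in; it is judged then, once.
The state is a dict: "clock": time; "joint_positions": joint angles; "qd": joint speeds; "tau": joint torques, N m; "ee_pos": TCP position; "eef_rot": TCP orientation; "wrist_force": force on the tool from outside, world axes, zero at the start; "moment": the same for the moment, N m; "opening": opening from 0.0 (shut) to 1.0 (fully open); "gripper_force": force on a finger pad.
Only numpy, scipy, OpenCV 4.12 (cv2) and the standard library are available. Lean on these libraries where they do the work, as an engineer would, in place of code of your own. Each camera call takes 0.05 s, during which the arm holds its last target. There are 200 camera calls.

### The job

Lock the lever group for fitting: take the long thin steel pin from the black pin holder and stand it, let go, in the steel-collared hole on top of the aluminium block, where it rests on the shaft inside. Then swing the ball-ended lever steadily from the robot's side towards the far side until you feel it stop because the pin has dropped into the shaft's cross-hole; do not force the lever any further. Ease off and press the pin straight down until its head sits fully home on the collar, gently enough not to hammer or ram it, and leave the other things on the bench where they are.

Things in the scene. Friction and masses are not known exactly. Their poses are not given: they have to be found in the camera images.
- hole (a point): Centre of the pin hole's mouth, on the top face of the steel collar, 108 mm above the table. z up; y along the shaft to the lever end; x square to the shaft, away from the robot. Below: collar, a 13.2 mm guide hole 28 mm deep, then the shaft's top 32 mm below this point. A pin standing on the shaft has its neck 52 mm above this point and may lean 3 degrees.
- collar: Steel ring fixed on top of the block, 36 mm outside, 19 mm inside, 4 mm high; origin at its underside centre, 4 mm below hole. In the shaft below, once the cross-hole lines up, the pin falls 15 mm by its weight (neck 37 mm above hole) and locks the shaft; from there the bore grips it: it takes about 8 N (up to 20 N to start it) to slide it down, it stays where left, and is home when the head meets the collar.
- block: Fixed aluminium block, 60 x 90 mm, top 104 mm above the table, on a wooden base 100 x 130 mm; origin on the table below the hole; axes as hole. A level steel shaft (44 mm diameter, axis 54 mm below hole, along y) turns in it; a hidden cross-hole, 14 mm at its mouth and wider inside, runs through the shaft right under the pin hole.
- lever: Hand lever clamped to the shaft at an unknown angle: 10 mm rod. Origin on the shaft's axis, 95 mm from the hole along the block's y, 54 mm below hole; z along the rod to the ball, 100 mm off. Starts between upright and 0.95 rad leaning to the block's -x. Swing it to +x: the pin drops after 0.25 to 0.95 rad and stops it about 0.2 rad on. Turns with 1 to 2 N, stays put; over 20 N is forcing it.
- ball (a point): Centre of the cream ball, 32 mm diameter, at the lever's end, 100 mm from the shaft's axis.
- pin_head (a point): Centre of the long pin's round head (24 mm diameter, 26 mm high): the place to grip. Steel, about 0.17 kg; below the head a shank 12 mm thick, 84 mm long, its last 5 mm tapered to 8 mm. At the start it stands in one of the two holes of the pin holder, 30 mm deep, its head centre 103 mm above the table, the taller of the two pins.
- pin_neck (a point): On the long pin's axis at the underside of its head, 13 mm below pin_head; z axis along the pin to the head.
- pin: The long pin; origin at its tip, 97 mm below the centre of its head; z axis along the pin to the head.
- holder: Black plastic pin holder, fixed, 60 x 130 x 36 mm; origin under its centre; its two holes lie 35 mm either side of the centre along its own y.
- stub: Bystander in the other hole of the holder: a short thick pin (16 mm shank, 45 mm long, same head, head centre 64 mm above the table); it does not fit. Origin at its tip.
- cup: Bystander: white cup, 76 mm wide, 62 mm high; origin under it.
- portafilter: Bystander: filter holder with black handle, 185 mm long, 36 mm high; origin under its head.
- fitting: Bystander: brass elbow, 22 mm wide, 34 mm high; origin under it.
- gauge: Bystander: round pressure gauge lying on its back, 52 mm, 22 mm high; origin under it.
- starknob: Bystander: cream star knob, 54 mm wide, 34 mm high; origin under it.
- wrench: Bystander: wrench lying flat.
- screwdriver: Bystander: screwdriver lying down.
Mind the look-alikes: they are no part of the job. Leave any orange look-alike of the block alone.

How it is judged:
By the outcome, as a careful person would: the job done as asked, in the order asked, and still so for the second after the job is handed in, with the robot touching nothing.
It also fails if it takes over 72 s, if anything falls off the work surface, if the arm or the gripper's body presses on something with over 40 N, if the wrist force passes 120 N, or if a joint passes its speed limit or range.

## Working session

There is one attempt and no reset: what is moved stays moved. The work goes in short steps, Python scripts to look and compute and a tool call to move; the robot and the scene stay as the last step left them, time stands still between calls to the robot, and variables do not carry over. Pictures are saved under pics/ and viewed, at most 10 in all, crops included, and the job is handed in when it is done.

Besides the shell and the picture viewer there is one more tool, called after "Call:" by a JSON object that holds its "fn" and its "kwargs". arm_command: Moves the arm, as the interface text tells. Its arguments: {"type":"object","properties":{"motion":{"type":"array","items":{"type":"array","items":{"type":"array","items":{"type":"number"}}}},"newtons":{"type":"number"}},"required":["motion"]}

```bash
mkdir -p pics; python3 - <<'E'
from cell import manip
import cv2
for n in("side","top"):
    cv2.imwrite(f"pics/{n}0.png",manip.snapshot(n)); m=manip.camera_model(n); print(n,m)
print(manip.sense())
E
```

```text
side {'fx': 509.5458049418625, 'fy': 509.5458049418625, 'cx': 318.2187575484653, 'cy': 238.32574254455636, 'world_to_cam': array([[ 9.27461657e-01, -3.73455357e-01,  1.86002995e-02,
        -4.78075329e+02],
       [-2.01401322e-01, -5.40846440e-01, -8.16653314e-01,
         1.82892519e+02],
       [ 3.15043461e-01,  7.53668511e-01, -5.76828738e-01,
         1.06761391e+03],
       [ 0.00000000e+00,  0.00000000e+00,  0.00000000e+00,
         1.00000000e+00]])}
top {'fx': 611.9007243085942, 'fy': 611.9007243085942, 'cx': 323.5933220161624, 'cy': 246.12489548937555, 'world_to_cam': array([[-1.10865057e-01, -9.93814902e-01, -6.39375412e-03,
         4.31050665e+01],
       [-9.68991200e-01,  1.09520864e-01, -2.21497707e-01,
         5.46119187e+02],
       [ 2.20827971e-01, -1.83608644e-02, -9.75139931e-01,
         1.37973580e+03],
       [ 0.00000000e+00,  0.00000000e+00,  0.00000000e+00,
         1.00000000e+00]])}
{'clock': 0.1, 'joint_positions': array([ 1.40456165e+00,  2.55643412e-01,  1.07148954e-01, -4.04050709e-04,
       -1.42391273e+00, -2.84568874e-01]), 'qd': array([ 0.00088493,  0.00080083,  0.00336621,  0.00072589, -0.0018869 ,
       -0.00018388]), 'tau': array([-1.44605347e-03, -3.87606204e+01,  2.38474578e+01,  5.37785098e+00,
       -3.80475583e-03,  1.20572672e-06]), 'ee_pos': array([239.52308322, 494.9331618 , 403.9181361 ]), 'eef_rot': array([ 8.15838395e-04,  9.74697409e-01, -2.23526892e-01, -1.51849145e-04]), 'wrist_force': array([-0.09105027, -0.01972058, -0.85885521]), 'moment': array([-0.00155998, -0.03499536,  0.00865109]), 'gripper_force': 0.0, 'opening': 1.000238148528737}
```

View pics/side0.png

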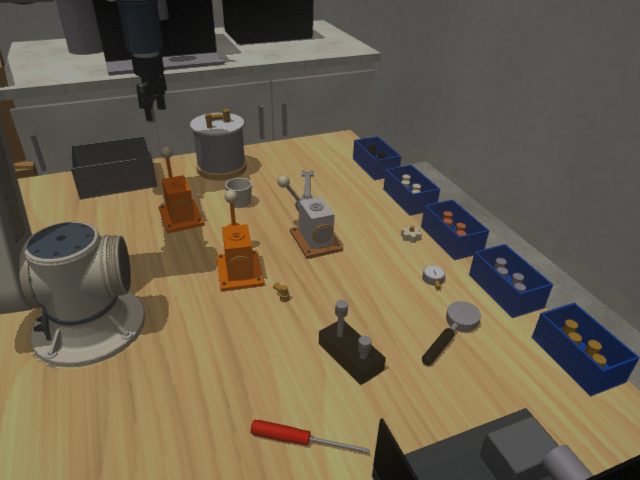

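View pics/top0.png

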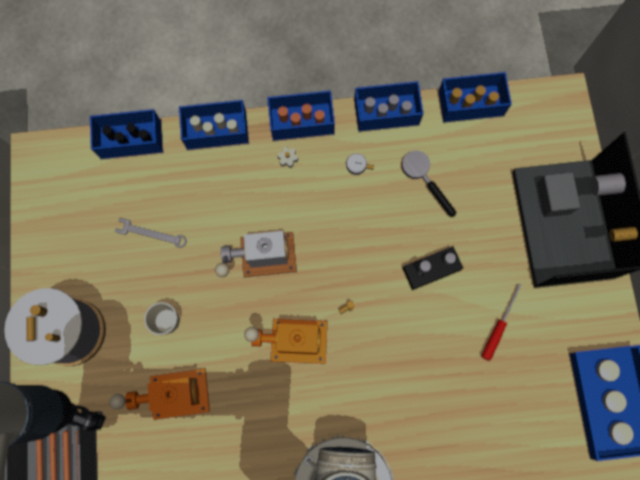

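Candidates for the block: the aluminium one at top (265,245) / side (316,210), and two orange ones at top (300,340) and (178,393). Only the grey one is aluminium, so that is the block. For the pin, the taller head in the holder is at side (341,308) / top (425,267). The lower one at side (364,345) / top (450,258) is the stub. I'll confirm both in one enlarged composite.

```bash
python3 - <<'E'
import cv2,numpy as np
s=cv2.imread("pics/side0.png");t=cv2.imread("pics/top0.png")
def c(im,x,y):return cv2.resize(im[y:y+75,x:x+100],(400,300),interpolation=cv2.INTER_CUBIC)
cv2.imwrite("pics/c1.png",np.vstack([np.hstack([c(t,205,215),c(t,390,230)]),np.hstack([c(s,265,170),c(s,305,295)])]))
E
```

```text
(no output)
```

View pics/c1.png

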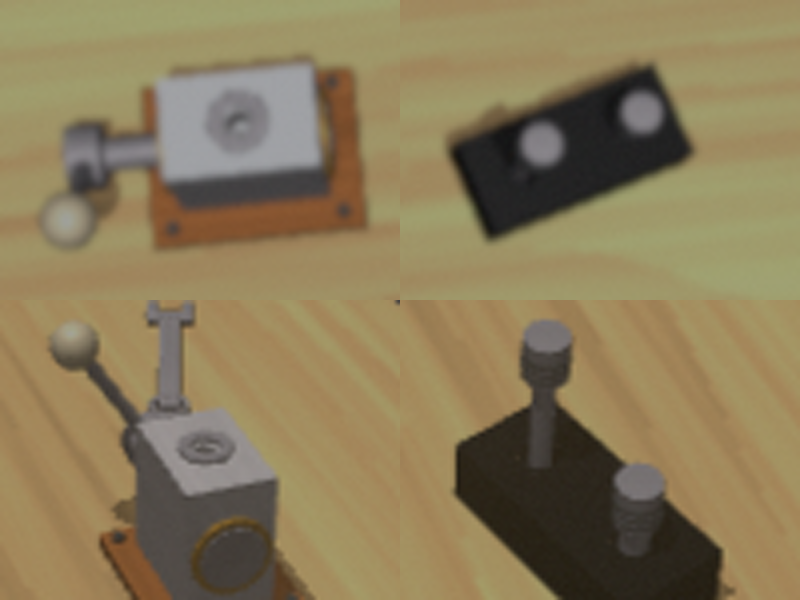

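The composite shows the grey block with its steel collar at top (264.1,244.9) / side (316.1,206.4). The ball is at top (221.6,269.6) / side (283.4,180.9). The long pin's head top is at top (424.9,265.6) / side (341.4,303.4), clearly taller than the stub.

```bash
cat > h.py <<'E'
import numpy as np
from cell import manip
def ray(n,u,v):
    m=manip.camera_model(n);T=m["world_to_cam"];R=T[:3,:3]
    d=R.T@np.array([(u-m["cx"])/m["fx"],(v-m["cy"])/m["fy"],1]);return -R.T@T[:3,3],d/np.linalg.norm(d)
def plane(n,u,v,z):
    o,d=ray(n,u,v);return o+d*(z-o[2])/d[2]
def tri(t,s):
    A=0;b=0;L=[ray("top",*t),ray("side",*s)]
    for o,d in L:
        P=np.eye(3)-np.outer(d,d);A=A+P;b=b+P@o
    x=np.linalg.solve(A,b);return x,[np.linalg.norm((np.eye(3)-np.outer(d,d))@(x-o)) for o,d in L]
E
python3 - <<'E'
from h import *
np.set_printoptions(precision=1,suppress=True)
for k,t,s,z in[("hole",(264.1,244.9),(316.1,206.4),108),("ball",(221.6,269.6),(283.4,180.9),0),("pin",(424.9,265.6),(341.4,303.4),116),("stub",(449.9,257.4),(364.6,340.1),77)]:
    print(k,*tri(t,s)); 
    if z: print("  ",plane("top",*t,z),plane("side",*s,z))
c=np.array([plane("top",205+x/4-.4,215+y/4-.4,104) for x,y in[(155,82),(312,65),(325,165),(165,182)]])
print(c,c.mean(0)); e=(c[0]-c[1]+c[3]-c[2])/2; print("y axis",e,np.degrees(np.arctan2(e[1],e[0])))
from scipy.spatial.transform import Rotation as R
q=manip.sense()["eef_rot"];print(R.from_quat(q,scalar_first=True).as_matrix())
E
```

```text
hole [555.1 117.4 106.8] [np.float64(0.21475898864570736), np.float64(0.21475898864541787)]
   [555.  117.2 108. ] [554.1 115.5 108. ]
ball [502.3 213.  139.3] [np.float64(0.0626296672339555), np.float64(0.06262966723394953)]
pin [ 464.9 -238.1  115.7] [np.float64(0.17644801078037017), np.float64(0.17644801078040193)]
   [ 465.  -238.1  116. ] [ 464.6 -238.4  116. ]
stub [ 484.3 -305.7   75.7] [np.float64(0.5053947780011611), np.float64(0.5053947780012326)]
   [ 484.5 -305.5   77. ] [ 483.1 -306.7   77. ]
[[584.3 162.8 104. ]
 [584.2  72.3 104. ]
 [525.   70.6 104. ]
 [525.3 162.  104. ]] [554.7 116.9 104. ]
y axis [ 0.3 90.9  0. ] 89.84133172535456
[[ 0.9 -0.4 -0. ]
 [-0.4 -0.9 -0. ]
 [ 0.   0.  -1. ]]
```

Hole is at (555,117,108) with the block's y along world y. The lever radius checks at 100.3 mm, leaning 0.55 rad. Pin head is at (465,-238) and the pin–stub spacing of 70.2 mm checks too. Moving above the pin.

Call:
{"fn": "arm_command", "kwargs": {"motion": [[[0.0112, -0.0366, 0, -4, 1], [0.0224, -0.0732, 0, -8, 1], [0.0336, -0.1098, 0, -12, 0.7], [0.0448, -0.1464, 0, -16, 0.7], [0.056, -0.183, 0, -20, 0.7]]], "newtons": 40}}

```text
clock: 0.52
ee_pos: [295.6, 310.2, 404.2]
eef_rot: [0.0, 0.921, -0.391, -0.0]
wrist_force: [1.2, -0.7, 0.0]
opening: 0.699
gripper_force: 0.0
```

Call:
{"fn": "arm_command", "kwargs": {"motion": [[[0.0112, -0.0366, 0, -4, 0.7], [0.0224, -0.0732, 0, -8, 0.7], [0.0336, -0.1098, 0, -12, 0.7], [0.0448, -0.1464, 0, -16, 0.7], [0.056, -0.183, 0, -20, 0.7]]]}}

```text
clock: 0.93
ee_pos: [351.3, 127.1, 404.6]
eef_rot: [-0.0, 0.839, -0.545, -0.0]
wrist_force: [1.3, 0.2, -0.4]
opening: 0.698
gripper_force: 0.0
```

Call:
{"fn": "arm_command", "kwargs": {"motion": [[[0.0112, -0.0366, 0, -4, 0.7], [0.0224, -0.0732, 0, -8, 0.7], [0.0336, -0.1098, 0, -12, 0.7], [0.0448, -0.1464, 0, -16, 0.7], [0.056, -0.183, 0, -20, 0.7]]]}}

```text
clock: 1.35
ee_pos: [407.4, -55.9, 404.6]
eef_rot: [-0.0, 0.731, -0.682, -0.0]
wrist_force: [0.5, -0.2, -0.1]
opening: 0.695
gripper_force: 0.0
```

Call:
{"fn": "arm_command", "kwargs": {"motion": [[[0.0112, -0.0366, 0, -4, 0.7], [0.0224, -0.0732, 0, -4, 0.7], [0.0336, -0.1098, 0, -4, 0.7], [0.0448, -0.1464, 0, -4, 0.7], [0.0574, -0.184, 0, -4, 0.7]]]}}

```text
clock: 1.77
ee_pos: [464.9, -239.9, 404.3]
eef_rot: [0.0, 0.708, -0.706, -0.0]
wrist_force: [1.8, 0.7, -0.0]
opening: 0.697
gripper_force: 0.0
```

Call:
{"fn": "arm_command", "kwargs": {"motion": [[[0, 0, -0.02, 0, 0.7], [0, 0, -0.045, 0, 0.7], [0, 0, -0.07, 0, 0.7], [0, 0, -0.095, 0, 0.7], [0, 0, -0.115, 0, 0.7]]]}}

```text
clock: 2.18
ee_pos: [464.3, -237.9, 287.3]
eef_rot: [0.0, 0.708, -0.706, -0.001]
wrist_force: [0.2, 0.1, -0.7]
opening: 0.699
gripper_force: 0.0
```

Call:
{"fn": "arm_command", "kwargs": {"motion": [[[0, 0, -0.01, 0, 0.7], [0, 0, -0.02, 0, 0.7], [0, 0, -0.028, 0, 0.7], [0, 0, -0.031, 0, 0.7], [0, 0, -0.031, 0, 0.7]]]}}

```text
clock: 2.6
ee_pos: [465.1, -237.9, 258.6]
eef_rot: [0.0, 0.708, -0.706, -0.0]
wrist_force: [-0.6, -0.4, 0.2]
opening: 0.699
gripper_force: 0.0
```

```bash
python3 - <<'E'
from h import *
import cv2
s=manip.snapshot("side");t=manip.snapshot("top")
c=lambda im,x,y:cv2.resize(im[y:y+100,x:x+100],(400,400),interpolation=cv2.INTER_CUBIC)
cv2.imwrite("pics/g1.png",np.hstack([c(t,380,200),c(s,295,260)]))
x=manip.sense();print(x["clock"],x["ee_pos"],x["wrist_force"])
E
```

```text
2.7 [ 465.35944055 -238.02927968  259.51986372] [ 0.24661063  0.24570167 -0.18057068]
```

View pics/g1.png

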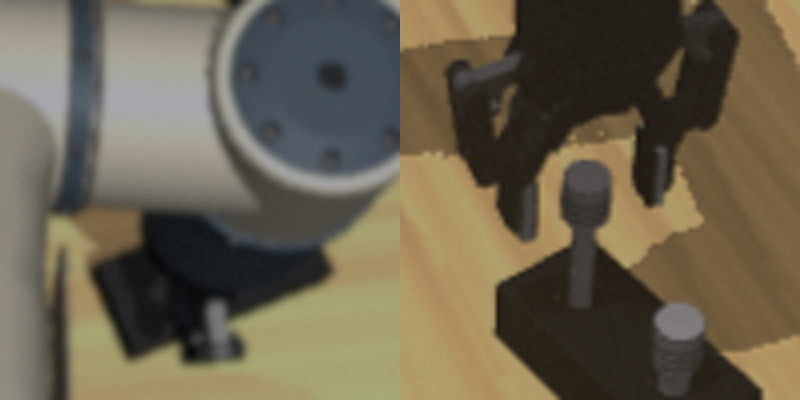

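The fingers straddle the head in the side crop (head at side ≈(341,303)). The arm hides the head in the top view. Closing the gripper.

Call:
{"fn": "arm_command", "kwargs": {"motion": [[[0, 0, 0, 0, 0.4], [0, 0, 0, 0, 0.2], [0, 0, 0, 0, 0], [0, 0, 0, 0, 0], [0, 0, 0, 0, 0]]], "newtons": 40}}

```text
clock: 3.12
ee_pos: [465.1, -238.0, 259.3]
eef_rot: [-0.0, 0.708, -0.706, 0.001]
wrist_force: [-0.6, 0.9, 3.7]
opening: 0.265
gripper_force: 39.0
```

Call:
{"fn": "arm_command", "kwargs": {"motion": [[[0, 0, 0, 0, 0], [0, 0, 0.003, 0, 0], [0, 0, 0.008, 0, 0], [0, 0, 0.014, 0, 0], [0, 0, 0.02, 0, 0]]]}}

```text
clock: 3.53
ee_pos: [464.9, -237.9, 278.9]
eef_rot: [0.0, 0.708, -0.706, -0.0]
wrist_force: [0.7, -0.0, -1.7]
opening: 0.267
gripper_force: 39.2
```

Call:
{"fn": "arm_command", "kwargs": {"motion": [[[0, 0, 0.02, 0, 0], [0, 0, 0.045, 0, 0], [0.005, 0.015, 0.07, 0, 0], [0.01, 0.04, 0.09, 0, 0], [0.018, 0.071, 0.1013, 0, 0]]]}}

```text
clock: 3.95
ee_pos: [483.0, -167.3, 383.3]
eef_rot: [-0.001, 0.707, -0.707, 0.002]
wrist_force: [1.5, -0.6, -1.8]
opening: 0.268
gripper_force: 39.4
```

Call:
{"fn": "arm_command", "kwargs": {"motion": [[[0.009, 0.035, 0, 0, 0], [0.018, 0.07, 0, 0, 0], [0.027, 0.105, 0, 0, 0], [0.036, 0.14, 0, 0, 0], [0.045, 0.175, 0, 0, 0]]]}}

```text
clock: 4.37
ee_pos: [527.9, 9.8, 380.6]
eef_rot: [-0.0, 0.708, -0.706, 0.0]
wrist_force: [1.0, -1.3, -2.1]
opening: 0.268
gripper_force: 39.4
```

Call:
{"fn": "arm_command", "kwargs": {"motion": [[[0.009, 0.035, 0, 0, 0], [0.018, 0.07, 0, 0, 0], [0.024, 0.098, 0, 0, 0], [0.027, 0.109, 0, 0, 0], [0.027, 0.109, 0, 0, 0]]]}}

```text
clock: 4.78
ee_pos: [555.3, 119.5, 379.6]
eef_rot: [0.0, 0.709, -0.705, -0.0]
wrist_force: [-0.5, -0.7, -1.4]
opening: 0.268
gripper_force: 39.5
```

```bash
python3 - <<'E'
from h import *
import cv2
s=manip.snapshot("side");t=manip.snapshot("top");cv2.imwrite("pics/s2.png",s);cv2.imwrite("pics/t2.png",t)
c=lambda im,x,y:cv2.resize(im[y:y+80,x:x+80],(400,400),interpolation=cv2.INTER_CUBIC)
cv2.imwrite("pics/g2.png",np.hstack([c(t,225,205),c(s,275,150)]))
x=manip.sense();print(x["clock"],x["ee_pos"],x["wrist_force"])
E
```

```text
4.8833 [554.89457804 116.99589108 379.99948358] [ 0.79760506 -0.52549634 -1.54199601]
```

View pics/g2.png

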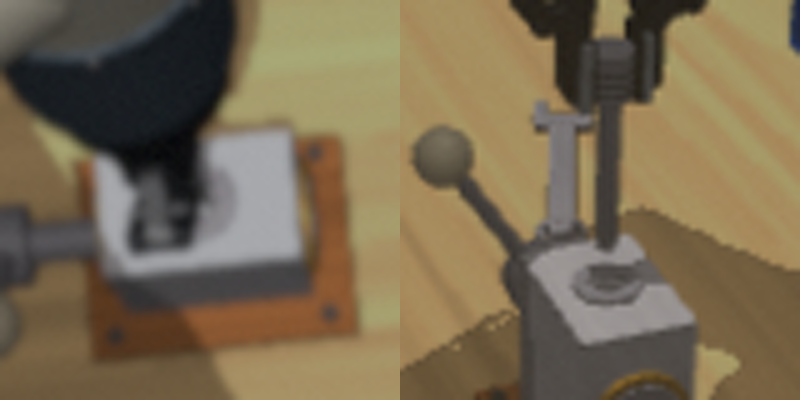

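```bash
python3 - <<'E'
from h import *
import cv2
m=manip.camera_model("side")
def pr(p,m=m):
    q=m["world_to_cam"]@np.r_[p,1];return q[0]/q[2]*m["fx"]+m["cx"],q[1]/q[2]*m["fy"]+m["cy"]
for z in(108,128,150,180,212):print(z,pr((555,117,z)))
# shank edges per row
g=cv2.cvtColor(cv2.imread("pics/s2.png"),6).astype(int)
for r in range(172,200,4):print(r,g[r,306:328])
E
```

```text
108 (np.float64(316.20219796403717), np.float64(206.04072607733667))
128 (np.float64(316.33450924700765), np.float64(199.12248340328557))
150 (np.float64(316.4828858171609), np.float64(191.36422502639525))
180 (np.float64(316.69016443342923), np.float64(180.5261185830829))
212 (np.float64(316.9178053849658), np.float64(168.62331400040145))
172 [111 109 108 105  93  69  71  75  84  60  60  61  68 101 140 140 141 141
 140 141 142 145]
176 [118 118 119 111  74  86  92  98  83  59  62  61  74 113 143 142 142 142
 140 141 141 139]
180 [116 117 117 112 105 148 145 131  85  60  61  62  71 113 145 143 144 143
 144 143 142 142]
184 [119 119 119 112 103 148 149 137  87  62  61  60  81 124 141 145 146 147
 144 144 146 146]
188 [122 121 122 112 103 146 147 132  72  59  61  62  80 126 142 140 141 142
 144 146 147 144]
192 [124 122 123 115 103 144 144 129  74  59  61  60  93 132 100  98  98  94
  92  91 106 137]
196 [ 97  94  82  72  64  73  84  88  64  60  60  58  76 106 108 104 101  99
  98  98  95  95]
```

Pin tip is at u≈316.1 against the collar at 316.2, so they are aligned. Lowering carefully while watching the force.

Call:
{"fn": "arm_command", "kwargs": {"motion": [[[0, 0, -0.005, 0, 0], [0, 0, -0.012, 0, 0], [0, 0, -0.018, 0, 0], [0, 0, -0.02, 0, 0], [0, 0, -0.02, 0, 0]]]}}

```text
clock: 5.3
ee_pos: [554.7, 116.4, 358.9]
eef_rot: [0.001, 0.708, -0.706, -0.0]
wrist_force: [0.6, -0.1, -2.5]
opening: 0.268
gripper_force: 39.5
```

Call:
{"fn": "arm_command", "kwargs": {"motion": [[[0, 0, -0.001, 0, 0], [0, 0, -0.003, 0, 0], [0, 0, -0.005, 0, 0], [0, 0, -0.007, 0, 0], [0, 0, -0.007, 0, 0]]]}}

```text
clock: 5.72
ee_pos: [555.0, 117.2, 352.7]
eef_rot: [-0.0, 0.708, -0.706, -0.0]
wrist_force: [-0.3, 0.1, -2.2]
opening: 0.266
gripper_force: 39.5
```

Call:
{"fn": "arm_command", "kwargs": {"motion": [[[0, 0, -0.001, 0, 0], [0, 0, -0.002, 0, 0], [0, 0, -0.003, 0, 0], [0, 0, -0.003, 0, 0], [0, 0, -0.003, 0, 0]]]}}

```text
clock: 6.13
ee_pos: [555.1, 117.2, 350.0]
eef_rot: [-0.0, 0.708, -0.706, -0.0]
wrist_force: [0.5, 1.0, -2.7]
opening: 0.264
gripper_force: 39.4
```

Call:
{"fn": "arm_command", "kwargs": {"motion": [[[0, 0, -0.002, 0, 0], [0, 0, -0.004, 0, 0], [0, 0, -0.006, 0, 0], [0, 0, -0.008, 0, 0], [0, 0, -0.009, 0, 0]]]}}

```text
clock: 6.55
ee_pos: [555.0, 117.2, 340.7]
eef_rot: [-0.0, 0.708, -0.706, -0.0]
wrist_force: [0.9, 0.9, -1.7]
opening: 0.265
gripper_force: 39.6
```

Call:
{"fn": "arm_command", "kwargs": {"motion": [[[0, 0, -0.002, 0, 0], [0, 0, -0.004, 0, 0], [0, 0, -0.006, 0, 0], [0, 0, -0.008, 0, 0], [0, 0, -0.009, 0, 0]]]}}

```text
clock: 6.97
ee_pos: [555.0, 117.1, 331.7]
eef_rot: [-0.0, 0.708, -0.706, -0.0]
wrist_force: [-0.3, 1.6, -0.6]
opening: 0.262
gripper_force: 39.6
```

Call:
{"fn": "arm_command", "kwargs": {"motion": [[[0, 0, -0.0005, 0, 0], [0, 0, -0.001, 0, 0], [0, 0, -0.0015, 0, 0], [0, 0, -0.002, 0, 0], [0, 0, -0.002, 0, 0]]]}}

```text
clock: 7.38
ee_pos: [555.1, 117.1, 330.0]
eef_rot: [-0.0, 0.708, -0.706, 0.0]
wrist_force: [1.5, 1.3, -1.0]
opening: 0.27
gripper_force: 39.5
```

Call:
{"fn": "arm_command", "kwargs": {"motion": [[[0, 0, 0, 0, 0.3], [0, 0, 0, 0, 0.4], [0, 0, 0, 0, 0.5], [0, 0, 0, 0, 0.6], [0, 0, 0, 0, 0.7]]]}}

```text
clock: 7.8
ee_pos: [554.9, 116.9, 330.0]
eef_rot: [0.0, 0.708, -0.706, 0.0]
wrist_force: [-0.1, 0.5, 0.4]
opening: 0.7
gripper_force: 0.0
```

Call:
{"fn": "arm_command", "kwargs": {"motion": [[[0, 0, 0.01, 0, 0.7], [0, 0, 0.025, 0, 0.7], [0, 0, 0.045, 0, 0.7], [0, 0, 0.065, 0, 0.7], [0, 0, 0.08, 0, 0.7]]]}}

```text
clock: 8.22
ee_pos: [555.0, 116.9, 412.8]
eef_rot: [-0.001, 0.708, -0.706, 0.001]
wrist_force: [0.8, 0.8, 0.4]
opening: 0.702
gripper_force: 0.0
```

```bash
python3 - <<'E'
from h import *
import cv2
s=manip.snapshot("side");cv2.imwrite("pics/s3.png",s)
cv2.imwrite("pics/g3.png",cv2.resize(s[130:230,260:360],(500,500),interpolation=cv2.INTER_CUBIC))
E
```

```text
(no output)
```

View pics/g3.png

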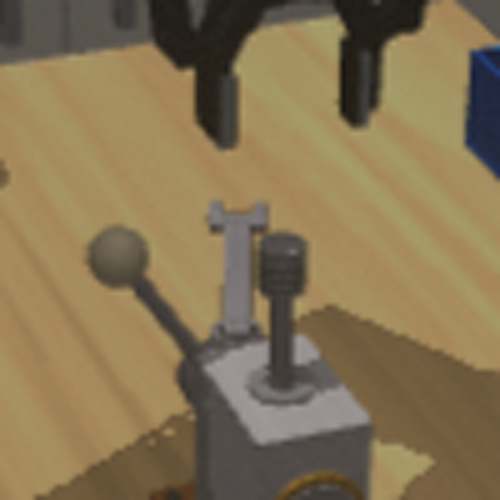

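Pin stands in the collar: head top at side ≈(316.3,177.7), against 178.3 expected. Next comes the lever, after checking clearance to the orange look-alike's ball.

Call:
{"fn": "arm_command", "kwargs": {"motion": [[[-0.02, 0.02, 0, 0, 0.5], [-0.04, 0.04, 0, 0, 0.2], [-0.065, 0.065, 0, 0, 0], [-0.088, 0.088, 0, 0, 0], [-0.096, 0.096, 0, 0, 0]]]}}

```text
clock: 8.68
ee_pos: [456.8, 214.8, 411.0]
eef_rot: [-0.001, 0.709, -0.705, -0.0]
wrist_force: [1.2, -0.2, 0.2]
opening: 0.007
gripper_force: 0.0
```

```bash
python3 - <<'E'
from h import *
print(tri((252.5,335),(231.3,196.5)),manip.sense()["ee_pos"])
E
```

```text
(array([351.70750367, 155.40822584, 155.25011036]), [np.float64(1.3132842665753868), np.float64(1.3132842665754971)]) [456.76032978 214.78533615 410.98480953]
```

Call:
{"fn": "arm_command", "kwargs": {"motion": [[[0, 0, -0.025, 0, 0], [0, 0, -0.055, 0, 0], [0, 0, -0.085, 0, 0], [0, 0, -0.105, 0, 0], [0, 0, -0.109, 0, 0]]]}}

```text
clock: 9.1
ee_pos: [458.0, 212.3, 297.7]
eef_rot: [0.003, 0.708, -0.706, -0.001]
wrist_force: [-0.7, 0.3, 0.5]
opening: -0.006
gripper_force: 0.0
```

Call:
{"fn": "arm_command", "kwargs": {"motion": [[[0.002, 0, 0, 0, 0], [0.004, 0, 0, 0, 0], [0.006, 0, 0, 0, 0], [0.008, 0, 0, 0, 0], [0.01, 0, 0, 0, 0]]]}}

```text
clock: 9.52
ee_pos: [469.6, 213.2, 302.2]
eef_rot: [-0.001, 0.708, -0.706, 0.0]
wrist_force: [-0.0, -0.7, 0.0]
opening: -0.001
gripper_force: 0.0
```

Call:
{"fn": "arm_command", "kwargs": {"motion": [[[0.002, 0, 0, 0, 0], [0.004, 0, 0, 0, 0], [0.006, 0, 0, 0, 0], [0.008, 0, 0, 0, 0], [0.01, 0, 0, 0, 0]]]}}

```text
clock: 9.93
ee_pos: [478.9, 213.0, 301.0]
eef_rot: [0.0, 0.708, -0.706, -0.0]
wrist_force: [-2.4, -0.1, 2.6]
opening: -0.0
gripper_force: 1.8
```

Call:
{"fn": "arm_command", "kwargs": {"motion": [[[0.002, 0, 0, 0, 0], [0.004, 0, 0, 0, 0], [0.006, 0, 0, 0, 0], [0.008, 0, 0, 0, 0], [0.01, 0, 0, 0, 0]]]}}

```text
clock: 10.35
ee_pos: [489.3, 213.1, 300.9]
eef_rot: [-0.0, 0.708, -0.706, 0.0]
wrist_force: [-2.3, -0.3, 2.6]
opening: 0.003
gripper_force: 1.3
```

```bash
cat > drop.py <<'E'
from h import *
import cv2,sys
s=manip.snapshot("side");g=cv2.cvtColor(s,6)
ref=cv2.cvtColor(cv2.imread("pics/s3.png"),6)
T=ref[174:192,309:324]; r=cv2.matchTemplate(g[164:212,303:330],T,cv2.TM_CCOEFF_NORMED);_,v,_,p=cv2.minMaxLoc(r)
print("head shift px",p[0]+303-309,p[1]+164-174,round(v,2)); x=manip.sense();print(x["clock"],x["ee_pos"].round(1),x["wrist_force"].round(1))
cv2.imwrite("pics/last.png",s)
E
python3 drop.py
```

```text
head shift px -1 1 0.86
10.4 [489.6 213.1 300.9] [-1.3  0.2  1. ]
```

Call:
{"fn": "arm_command", "kwargs": {"motion": [[[0.002, 0, 0, 0, 0], [0.004, 0, 0, 0, 0], [0.006, 0, 0, 0, 0], [0.008, 0, 0, 0, 0], [0.01, 0, 0, 0, 0]]]}}

```text
clock: 10.82
ee_pos: [499.3, 213.1, 301.0]
eef_rot: [-0.0, 0.708, -0.706, 0.0]
wrist_force: [-2.5, -0.5, 1.8]
opening: -0.005
gripper_force: 1.0
```

```bash
python3 drop.py
```

```text
head shift px -1 1 0.86
10.8667 [499.5 213.1 301. ] [-0.9 -0.2  1.5]
```

Call:
{"fn": "arm_command", "kwargs": {"motion": [[[0.002, 0, 0, 0, 0], [0.004, 0, 0, 0, 0], [0.006, 0, 0, 0, 0], [0.008, 0, 0, 0, 0], [0.01, 0, 0, 0, 0]]]}}

```text
clock: 11.28
ee_pos: [509.2, 213.1, 301.0]
eef_rot: [-0.0, 0.708, -0.706, 0.0]
wrist_force: [-1.8, 0.2, 1.5]
opening: -0.001
gripper_force: 0.8
```

```bash
python3 drop.py
```

```text
head shift px -1 1 0.86
11.3333 [509.5 213.1 301. ] [-0.9 -0.1  0.9]
```

Call:
{"fn": "arm_command", "kwargs": {"motion": [[[0.002, 0, 0, 0, 0], [0.004, 0, 0, 0, 0], [0.006, 0, 0, 0, 0], [0.008, 0, 0, 0, 0], [0.01, 0, 0, 0, 0]]]}}

```text
clock: 11.75
ee_pos: [519.2, 213.0, 301.0]
eef_rot: [-0.0, 0.708, -0.706, 0.0]
wrist_force: [-0.8, -0.0, 1.0]
opening: 0.001
gripper_force: 0.7
```

```bash
python3 drop.py
```

```text
head shift px -1 1 0.85
11.8 [519.5 213.1 300.9] [-0.1  0.4  1.2]
```

Call:
{"fn": "arm_command", "kwargs": {"motion": [[[0.002, 0, 0, 0, 0], [0.004, 0, 0, 0, 0], [0.006, 0, 0, 0, 0], [0.008, 0, 0, 0, 0], [0.01, 0, 0, 0, 0]]]}}

```text
clock: 12.22
ee_pos: [529.2, 213.0, 301.0]
eef_rot: [-0.0, 0.708, -0.706, 0.0]
wrist_force: [-1.4, -0.1, 1.2]
opening: 0.0
gripper_force: 0.6
```

```bash
python3 drop.py
```

```text
head shift px -1 1 0.82
12.2667 [529.5 213.1 301. ] [-0.4 -0.6  1.3]
```

Call:
{"fn": "arm_command", "kwargs": {"motion": [[[0.002, 0, 0, 0, 0], [0.004, 0, 0, 0, 0], [0.006, 0, 0, 0, 0], [0.008, 0, 0, 0, 0], [0.01, 0, 0, 0, 0]]]}}

```text
clock: 12.68
ee_pos: [539.2, 213.1, 301.0]
eef_rot: [0.0, 0.708, -0.706, 0.0]
wrist_force: [-0.8, -0.6, 0.6]
opening: 0.0
gripper_force: 0.5
```

```bash
python3 drop.py; python3 -c "
import cv2
s=cv2.imread('pics/last.png');cv2.imwrite('pics/g4.png',cv2.resize(s[130:230,260:360],(500,500),interpolation=cv2.INTER_CUBIC))"
```

```text
head shift px -1 1 0.79
12.7333 [539.5 213.1 300.9] [ 0.  -0.4  0.4]
```

View pics/g4.png

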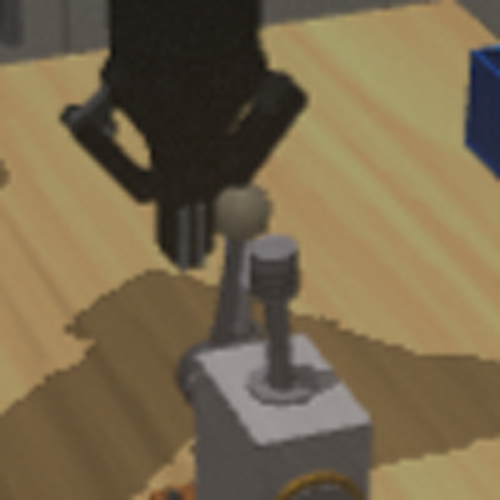

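The pin still stands high (head top side ≈(314.5,178.5)) and the lever is slightly past upright at ball ≈(308,172). Continuing.

Call:
{"fn": "arm_command", "kwargs": {"motion": [[[0.002, 0, 0, 0, 0], [0.004, 0, 0, 0, 0], [0.006, 0, 0, 0, 0], [0.008, 0, 0, 0, 0], [0.01, 0, 0, 0, 0]]]}}

```text
clock: 13.15
ee_pos: [549.2, 213.0, 300.8]
eef_rot: [0.0, 0.708, -0.706, -0.0]
wrist_force: [-0.5, 0.4, -0.1]
opening: -0.002
gripper_force: 0.5
```

```bash
python3 drop.py
```

```text
head shift px 1 7 0.76
13.2 [549.4 213.1 300.8] [ 0.5 -0.6  0.5]
```

The pin has dropped (head +6 px). Now small steps to the stop.

Call:
{"fn": "arm_command", "kwargs": {"motion": [[[0.001, 0, 0, 0, 0], [0.002, 0, 0, 0, 0], [0.003, 0, 0, 0, 0], [0.004, 0, 0, 0, 0], [0.005, 0, 0, 0, 0]]]}}

```text
clock: 13.62
ee_pos: [554.0, 213.1, 301.0]
eef_rot: [0.0, 0.708, -0.706, -0.0]
wrist_force: [-0.9, -0.5, -0.9]
opening: 0.004
gripper_force: 0.4
```

Call:
{"fn": "arm_command", "kwargs": {"motion": [[[0.0005, 0, 0, 0, 0], [0.001, 0, 0, 0, 0], [0.0015, 0, 0, 0, 0], [0.002, 0, 0, 0, 0], [0.002, 0, 0, 0, 0]]]}}

```text
clock: 14.03
ee_pos: [556.1, 213.1, 301.0]
eef_rot: [-0.0, 0.708, -0.706, 0.0]
wrist_force: [-1.2, 0.1, -0.3]
opening: -0.001
gripper_force: 0.3
```

Call:
{"fn": "arm_command", "kwargs": {"motion": [[[0.0005, 0, 0, 0, 0], [0.001, 0, 0, 0, 0], [0.0015, 0, 0, 0, 0], [0.002, 0, 0, 0, 0], [0.002, 0, 0, 0, 0]]]}}

```text
clock: 14.45
ee_pos: [558.1, 213.1, 301.0]
eef_rot: [-0.0, 0.708, -0.706, 0.0]
wrist_force: [-0.8, -0.4, 0.7]
opening: 0.003
gripper_force: 0.3
```

Call:
{"fn": "arm_command", "kwargs": {"motion": [[[0.0005, 0, 0, 0, 0], [0.001, 0, 0, 0, 0], [0.0015, 0, 0, 0, 0], [0.0015, 0, 0, 0, 0], [0.0015, 0, 0, 0, 0]]]}}

```text
clock: 14.87
ee_pos: [559.5, 213.1, 300.9]
eef_rot: [0.0, 0.708, -0.706, -0.0]
wrist_force: [-1.0, -0.7, 0.2]
opening: 0.003
gripper_force: 0.4
```

Call:
{"fn": "arm_command", "kwargs": {"motion": [[[0.0005, 0, 0, 0, 0], [0.001, 0, 0, 0, 0], [0.0015, 0, 0, 0, 0], [0.0015, 0, 0, 0, 0], [0.0015, 0, 0, 0, 0]]]}}

```text
clock: 15.28
ee_pos: [561.0, 213.1, 301.0]
eef_rot: [-0.0, 0.708, -0.706, 0.0]
wrist_force: [-0.6, -0.1, -0.2]
opening: -0.0
gripper_force: 0.4
```

Call:
{"fn": "arm_command", "kwargs": {"motion": [[[0.0005, 0, 0, 0, 0], [0.001, 0, 0, 0, 0], [0.0015, 0, 0, 0, 0], [0.0015, 0, 0, 0, 0], [0.0015, 0, 0, 0, 0]]]}}

```text
clock: 15.7
ee_pos: [562.5, 213.1, 301.0]
eef_rot: [-0.0, 0.708, -0.706, 0.0]
wrist_force: [-0.5, -0.1, -1.6]
opening: -0.0
gripper_force: 0.5
```

Call:
{"fn": "arm_command", "kwargs": {"motion": [[[0.0005, 0, 0, 0, 0], [0.001, 0, 0, 0, 0], [0.0015, 0, 0, 0, 0], [0.0015, 0, 0, 0, 0], [0.0015, 0, 0, 0, 0]]]}}

```text
clock: 16.12
ee_pos: [564.1, 213.1, 301.0]
eef_rot: [-0.0, 0.708, -0.706, 0.0]
wrist_force: [-0.5, 0.8, -0.5]
opening: 0.0
gripper_force: 0.5
```

Call:
{"fn": "arm_command", "kwargs": {"motion": [[[0.0005, 0, 0, 0, 0], [0.001, 0, 0, 0, 0], [0.0015, 0, 0, 0, 0], [0.0015, 0, 0, 0, 0], [0.0015, 0, 0, 0, 0]]]}}

```text
clock: 16.53
ee_pos: [565.6, 213.1, 301.0]
eef_rot: [-0.0, 0.708, -0.706, 0.0]
wrist_force: [-1.2, -0.9, -0.7]
opening: -0.0
gripper_force: 0.5
```

Call:
{"fn": "arm_command", "kwargs": {"motion": [[[0.0005, 0, 0, 0, 0], [0.001, 0, 0, 0, 0], [0.0015, 0, 0, 0, 0], [0.0015, 0, 0, 0, 0], [0.0015, 0, 0, 0, 0]]]}}

```text
clock: 16.95
ee_pos: [567.0, 213.0, 300.9]
eef_rot: [0.0, 0.708, -0.706, -0.0]
wrist_force: [-1.7, 0.4, 0.2]
opening: -0.001
gripper_force: 0.6
```

Call:
{"fn": "arm_command", "kwargs": {"motion": [[[0.0005, 0, 0, 0, 0], [0.001, 0, 0, 0, 0], [0.0015, 0, 0, 0, 0], [0.0015, 0, 0, 0, 0], [0.0015, 0, 0, 0, 0]]]}}

```text
clock: 17.37
ee_pos: [568.4, 213.1, 300.7]
eef_rot: [0.0, 0.708, -0.706, -0.0]
wrist_force: [-2.9, 0.1, -2.5]
opening: -0.004
gripper_force: 1.2
```

Call:
{"fn": "arm_command", "kwargs": {"motion": [[[0.0005, 0, 0, 0, 0], [0.001, 0, 0, 0, 0], [0.001, 0, 0, 0, 0], [0.001, 0, 0, 0, 0], [0.001, 0, 0, 0, 0]]]}}

```text
clock: 17.78
ee_pos: [569.4, 213.0, 300.8]
eef_rot: [0.0, 0.708, -0.706, -0.0]
wrist_force: [-3.0, 0.5, -2.3]
opening: -0.001
gripper_force: 1.7
```

```bash
python3 drop.py
```

```text
head shift px 0 9 0.73
17.8333 [569.4 213.  300.8] [-4.4 -0.4 -2. ]
```

Call:
{"fn": "arm_command", "kwargs": {"motion": [[[0.0003, 0, 0, 0, 0], [0.0006, 0, 0, 0, 0], [0.001, 0, 0, 0, 0], [0.001, 0, 0, 0, 0], [0.001, 0, 0, 0, 0]]]}}

```text
clock: 18.25
ee_pos: [570.3, 213.0, 300.7]
eef_rot: [0.0, 0.708, -0.706, -0.0]
wrist_force: [-5.2, 0.6, -3.2]
opening: 0.002
gripper_force: 2.2
```

Call:
{"fn": "arm_command", "kwargs": {"motion": [[[0.0004, 0, 0, 0, 0], [0.0008, 0, 0, 0, 0], [0.0012, 0, 0, 0, 0], [0.0016, 0, 0, 0, 0], [0.0016, 0, 0, 0, 0]]]}}

```text
clock: 18.67
ee_pos: [571.7, 213.0, 300.4]
eef_rot: [0.001, 0.708, -0.706, -0.001]
wrist_force: [-5.3, 0.2, -3.0]
opening: 0.002
gripper_force: 2.9
```

```bash
cp pics/last.png pics/prev.png; python3 drop.py; python3 -c "
import cv2
s=cv2.imread('pics/last.png');p=cv2.imread('pics/prev.png')
c=lambda s:cv2.resize(s[140:210,275:345],(400,400),interpolation=cv2.INTER_CUBIC)
cv2.imwrite('pics/g5.png',cv2.hconcat([c(p),c(s)]))"
```

```text
head shift px 0 9 0.72
18.7167 [571.7 213.  300.4] [-5.1  0.3 -3.7]
```

View pics/g5.png

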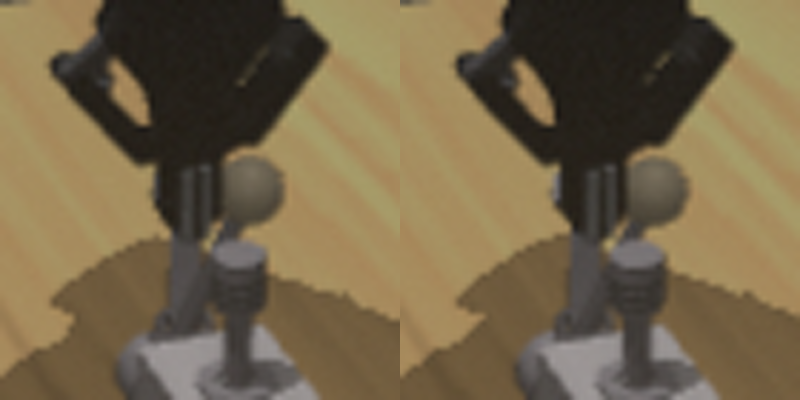

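Call:
{"fn": "arm_command", "kwargs": {"motion": [[[0.0004, 0, 0, 0, 0], [0.0008, 0, 0, 0, 0], [0.0012, 0, 0, 0, 0], [0.0015, 0, 0, 0, 0], [0.0015, 0, 0, 0, 0]]]}}

```text
clock: 19.13
ee_pos: [572.9, 213.0, 300.1]
eef_rot: [0.001, 0.708, -0.706, -0.001]
wrist_force: [-7.3, 0.2, -3.5]
opening: -0.004
gripper_force: 3.5
```

Resistance has climbed to about 8 N against 1–2 N for free turning, the TCP is lagging, and the pin is down. That is the stop, so I'm easing off.

Call:
{"fn": "arm_command", "kwargs": {"motion": [[[-0.002, 0, 0, 0, 0], [-0.006, 0, 0, 0, 0], [-0.014, 0, 0, 0, 0], [-0.022, 0, 0, 0, 0], [-0.03, 0, 0, 0, 0]]]}}

```text
clock: 19.55
ee_pos: [543.3, 213.1, 302.0]
eef_rot: [-0.001, 0.708, -0.706, 0.001]
wrist_force: [-0.1, -0.1, -0.9]
opening: -0.0
gripper_force: 0.0
```

Call:
{"fn": "arm_command", "kwargs": {"motion": [[[0, 0, 0.015, 0, 0], [0, 0, 0.035, 0, 0], [0, 0, 0.055, 0, 0], [0, 0, 0.069, 0, 0], [0, 0, 0.069, 0, 0]]]}}

```text
clock: 19.97
ee_pos: [543.8, 213.2, 374.6]
eef_rot: [-0.004, 0.708, -0.706, 0.002]
wrist_force: [0.2, 0.5, 1.2]
opening: 0.002
gripper_force: 0.0
```

Call:
{"fn": "arm_command", "kwargs": {"motion": [[[0.003, -0.025, 0, 0, 0], [0.006, -0.055, 0, 0, 0], [0.009, -0.08, 0, 0, 0], [0.0114, -0.096, 0, 0, 0], [0.0114, -0.096, 0, 0, 0]]]}}

```text
clock: 20.38
ee_pos: [554.8, 114.5, 370.3]
eef_rot: [-0.0, 0.707, -0.707, 0.0]
wrist_force: [0.6, -0.8, -0.1]
opening: -0.0
gripper_force: 0.0
```

```bash
python3 drop.py; python3 -c "
import cv2
s=cv2.imread('pics/last.png')
cv2.imwrite('pics/g6.png',cv2.resize(s[130:210,275:355],(560,560),interpolation=cv2.INTER_CUBIC))"
```

```text
head shift px 0 7 0.8
20.4333 [554.7 115.8 370.2] [ 0.6  0.1 -0.1]
```

View pics/g6.png

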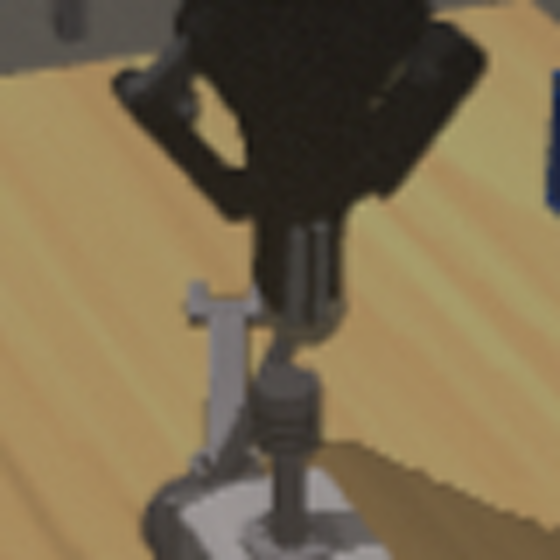

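The closed fingertips are right over the head (head top ≈(315.6,183)), and the lever stayed over. Approaching the head.

Call:
{"fn": "arm_command", "kwargs": {"motion": [[[-0.001, 0, -0.005, 0, 0], [-0.001, 0, -0.011, 0, 0], [-0.001, 0, -0.017, 0, 0], [-0.001, 0, -0.021, 0, 0], [-0.001, 0, -0.022, 0, 0]]]}}

```text
clock: 20.85
ee_pos: [553.7, 117.6, 346.5]
eef_rot: [0.001, 0.708, -0.706, -0.001]
wrist_force: [-0.9, 0.9, -0.2]
opening: -0.002
gripper_force: 0.0
```

Call:
{"fn": "arm_command", "kwargs": {"motion": [[[0, 0, -0.001, 0, 0], [0, 0, -0.002, 0, 0], [0, 0, -0.003, 0, 0], [0, 0, -0.004, 0, 0], [0, 0, -0.004, 0, 0]]]}}

```text
clock: 21.27
ee_pos: [554.0, 117.0, 343.9]
eef_rot: [0.0, 0.708, -0.706, -0.0]
wrist_force: [0.1, 0.5, -0.8]
opening: -0.002
gripper_force: 0.0
```

Call:
{"fn": "arm_command", "kwargs": {"motion": [[[0, 0, -0.0006, 0, 0], [0, 0, -0.0012, 0, 0], [0, 0, -0.0018, 0, 0], [0, 0, -0.0024, 0, 0], [0, 0, -0.003, 0, 0]]]}}

```text
clock: 21.68
ee_pos: [554.6, 117.0, 343.2]
eef_rot: [-0.002, 0.708, -0.706, 0.001]
wrist_force: [-0.9, 0.9, 9.3]
opening: 0.001
gripper_force: 4.5
```

Call:
{"fn": "arm_command", "kwargs": {"motion": [[[0, 0, -0.0006, 0, 0], [0, 0, -0.0012, 0, 0], [0, 0, -0.0018, 0, 0], [0, 0, -0.0024, 0, 0], [0, 0, -0.003, 0, 0]]]}}

```text
clock: 22.1
ee_pos: [554.7, 117.0, 340.3]
eef_rot: [-0.002, 0.708, -0.706, 0.002]
wrist_force: [-0.1, -0.2, 7.7]
opening: 0.007
gripper_force: 4.1
```

Sliding at about 8 N. Continuing smoothly.

Call:
{"fn": "arm_command", "kwargs": {"motion": [[[0, 0, -0.0015, 0, 0], [0, 0, -0.003, 0, 0], [0, 0, -0.0045, 0, 0], [0, 0, -0.006, 0, 0], [0, 0, -0.0075, 0, 0]]]}}

```text
clock: 22.52
ee_pos: [554.8, 117.0, 332.7]
eef_rot: [-0.002, 0.708, -0.706, 0.002]
wrist_force: [-0.3, 1.1, 8.3]
opening: -0.0
gripper_force: 3.7
```

Call:
{"fn": "arm_command", "kwargs": {"motion": [[[0, 0, -0.0015, 0, 0], [0, 0, -0.003, 0, 0], [0, 0, -0.0045, 0, 0], [0, 0, -0.006, 0, 0], [0, 0, -0.0075, 0, 0]]]}}

```text
clock: 22.93
ee_pos: [554.9, 117.1, 325.0]
eef_rot: [-0.002, 0.708, -0.706, 0.002]
wrist_force: [0.2, -0.5, 6.7]
opening: 0.002
gripper_force: 3.3
```

Call:
{"fn": "arm_command", "kwargs": {"motion": [[[0, 0, -0.0015, 0, 0], [0, 0, -0.003, 0, 0], [0, 0, -0.0045, 0, 0], [0, 0, -0.006, 0, 0], [0, 0, -0.0075, 0, 0]]]}}

```text
clock: 23.35
ee_pos: [555.0, 117.1, 317.4]
eef_rot: [-0.002, 0.708, -0.706, 0.002]
wrist_force: [1.2, -0.3, 6.1]
opening: -0.005
gripper_force: 3.2
```

Call:
{"fn": "arm_command", "kwargs": {"motion": [[[0, 0, -0.0012, 0, 0], [0, 0, -0.0024, 0, 0], [0, 0, -0.0036, 0, 0], [0, 0, -0.0048, 0, 0], [0, 0, -0.006, 0, 0]]]}}

```text
clock: 23.77
ee_pos: [555.0, 117.1, 311.4]
eef_rot: [-0.002, 0.708, -0.706, 0.002]
wrist_force: [1.2, 0.5, 7.1]
opening: 0.002
gripper_force: 3.1
```

Call:
{"fn": "arm_command", "kwargs": {"motion": [[[0, 0, -0.0005, 0, 0], [0, 0, -0.001, 0, 0], [0, 0, -0.0015, 0, 0], [0, 0, -0.002, 0, 0], [0, 0, -0.0025, 0, 0]]]}}

```text
clock: 24.18
ee_pos: [555.0, 117.1, 308.8]
eef_rot: [-0.002, 0.708, -0.706, 0.001]
wrist_force: [1.1, -0.2, 5.3]
opening: -0.005
gripper_force: 2.8
```

Call:
{"fn": "arm_command", "kwargs": {"motion": [[[0, 0, -0.0003, 0, 0], [0, 0, -0.0006, 0, 0], [0, 0, -0.0009, 0, 0], [0, 0, -0.0012, 0, 0], [0, 0, -0.0015, 0, 0]]]}}

```text
clock: 24.6
ee_pos: [555.0, 117.1, 307.6]
eef_rot: [-0.002, 0.708, -0.706, 0.002]
wrist_force: [-0.8, 0.3, 9.1]
opening: 0.002
gripper_force: 4.3
```

Force is starting to rise. Small steps to confirm seating.

Call:
{"fn": "arm_command", "kwargs": {"motion": [[[0, 0, -0.0003, 0, 0], [0, 0, -0.0006, 0, 0], [0, 0, -0.0009, 0, 0], [0, 0, -0.0012, 0, 0], [0, 0, -0.0012, 0, 0]]]}}

```text
clock: 25.02
ee_pos: [555.0, 117.1, 307.5]
eef_rot: [-0.002, 0.708, -0.706, 0.002]
wrist_force: [-1.4, -1.2, 12.8]
opening: -0.002
gripper_force: 6.2
```

Call:
{"fn": "arm_command", "kwargs": {"motion": [[[0, 0, -0.0004, 0, 0], [0, 0, -0.0008, 0, 0], [0, 0, -0.0012, 0, 0], [0, 0, -0.0015, 0, 0], [0, 0, -0.0015, 0, 0]]]}}

```text
clock: 25.43
ee_pos: [555.0, 117.0, 307.4]
eef_rot: [-0.003, 0.709, -0.706, 0.002]
wrist_force: [-4.2, -0.4, 18.4]
opening: 0.001
gripper_force: 9.6
```

Seated: the motion stopped at fingertip height ≈134 mm and the force rose to 18 N. Easing off and retreating.

Call:
{"fn": "arm_command", "kwargs": {"motion": [[[0, 0, 0.003, 0, 0], [0, 0, 0.008, 0, 0], [0, 0, 0.025, 0, 0], [0, 0, 0.05, 0, 0], [0, 0, 0.08, 0, 0]]]}}

```text
clock: 25.85
ee_pos: [553.5, 117.0, 381.7]
eef_rot: [0.002, 0.708, -0.706, -0.001]
wrist_force: [0.7, 1.0, -0.4]
opening: -0.003
gripper_force: 0.0
```

Call:
{"fn": "arm_command", "kwargs": {"motion": [[[-0.02, 0, 0.02, 0, 0], [-0.05, 0, 0.04, 0, 0], [-0.08, 0, 0.05, 0, 0], [-0.1, 0, 0.06, 0, 0], [-0.1, 0, 0.06, 0, 0]]]}}

```text
clock: 26.27
ee_pos: [451.4, 116.6, 445.9]
eef_rot: [-0.002, 0.709, -0.706, 0.001]
wrist_force: [0.2, -0.0, 0.2]
opening: 0.0
gripper_force: 0.0
```

```bash
python3 -c "
from h import *
import cv2
s=manip.snapshot('side');t=manip.snapshot('top')
c=lambda im,x,y:cv2.resize(im[y:y+90,x:x+90],(400,400),interpolation=cv2.INTER_CUBIC)
cv2.imwrite('pics/g7.png',np.hstack([c(t,200,200),c(s,270,145)]))
m=manip.camera_model('side')
for z in (134,108):
  q=m['world_to_cam']@[555,117,z,1];print(q[:2]/q[2]*m['fx']+[m['cx'],m['cy']])
"
```

```text
[316.3746776 197.0221755]
[316.20219796 206.04072608]
```

View pics/g7.png

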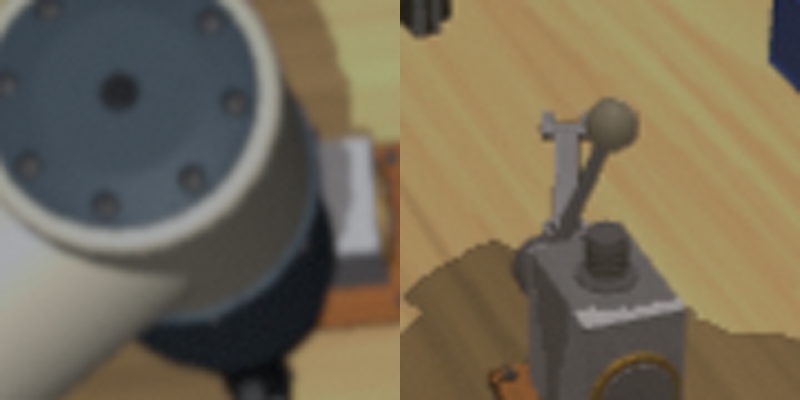

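In the side crop the head sits on the collar with no shank visible: head top ≈(316,197.5), against (316.4,197.0) expected. The lever is past upright and the robot touches nothing. Handing in.

```bash
python3 -c "
from cell import manip
print(manip.hand_in())"
```

```text
the job is handed in; nothing more can be done
None
```

I handed the job in: the long pin dropped into the shaft's cross-hole, the lever was swung to its stop at about 8 N, and the pin was pressed until its head sat on the collar (18 N at most). It took about 26 s.

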